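# Pulse the nut grinder

## Task

Chop the nuts with a pulse: pull the cordless motor head straight up out of its charging dock and lower it, white pointers on the bowl's white marks, until it sits fully home in the bayonet collar. Then twist it clockwise, seen from above, against the spring until the pointers stand at the green pulse marks, halfway to the lock, never letting it go on to the click at the red marks, and leave the lemon, garlic and salt shaker where they stand. The program finishes while still gripping the head and holding it there; it springs back if let go.

Things in the scene. Friction and masses are not known exactly. Their poses are not given: they have to be found in the camera images.
- motor_head: sage green cordless motor head, 0.38 kg, upright in its dock at the start. Origin: on its axis, in the underside of its flange (the face that rests on the bowl's collar); z up. Flange: radius 44 mm, 10 mm thick. White pointer lines on it lie along +x and -x, over the two lugs. A half turn about z leaves it the same: it fits either way round.
- head_grip (a point): centre of the head's grip block, 34 mm above the head's origin. The block is 58 mm along the head's x, 44 mm along its y, from 10 to 54 mm above the head's origin; its two ribbed flat sides face +y and -y: grip it there from above.
- head_plug (a point): tip of the steel charging plug, 46 mm below the head's origin: a stem of radius 11 mm with a snap groove round it 12 mm above the tip. Above the stem, 0 to 16 mm below the head's origin, is the dark skirt of radius 30 mm with two bayonet lugs at +x and -x: out to radius 36 mm, 6 to 9 mm wide, their tops 9 mm and undersides 14.5 mm below the head's origin.
- charge_dock: charging dock, dark round puck 108 mm across, 46 mm high, fixed. Origin: centre of its underside; z up. The head's skirt rests on its top (head origin 62 mm above the dock's, x axes parallel), its plug in a socket 33 mm deep, held by two sprung balls in the groove: straight up with about 10 N besides its weight the balls let go within 3 mm; the plug is out after 30 mm.
- grinder_bowl: grinder bowl: clear cup with nuts, sage green bayonet collar 105 mm across; fixed. Origin: centre of its underside; z up. Collar top, where the flange rests: z = 100 mm. Bore radius 32 mm; two entry slots for the lugs at +x and -x, 14 mm wide, chamfered. The head enters with its x axis along the bowl's (either way round), then turns clockwise only, with 2 mm of play up and down.
- green_mark (a point): one of the two green pulse marks on the collar's bevel, at radius 49 mm, 97 mm above the bowl's origin. In two sets half a turn apart: white (insert) on the bowl's x axis, green (pulse) 35 degrees clockwise of it seen from above, red (lock) 70 degrees clockwise. This one belongs to the set that starts at +x. Past about 50 degrees the lugs ride over sprung balls and the head clicks into the lock.
- pulse_ring (a joint): angle in rad by which the lugs have pushed the sprung ring in the collar, clockwise seen from above. 0 at rest; the lugs meet it after about 6 degrees of turn, then it reads the head's clockwise angle less about 0.11: 0.5 at the green marks, over 0.95 past the click. It pushes back with 0.13 N m at rest, 0.25 N m at the green marks.
- lemon: yellow lemon, 78 x 55 x 56 mm, bystander; origin: centre of its underside
- garlic: garlic bulb, 60 x 57 x 58 mm, bystander; origin: centre of its underside
- salt_shaker: glass salt shaker with a grey top, 44 x 44 x 90 mm, bystander; origin: centre of its underside
Not all that is in view belongs to the job. Leave any orange, pink or turquoise look-alike of the charge_dock alone.

How it is judged (in metres and radians):
On the way, in this order (a step that is already met when the one before it is completed fails the run):
1. the motor head has been pulled wholly out of the charging dock (distance between motor_head and charge_dock above 0.105 m), for 0.1 s.
2. the motor head sits fully home in the bowl's collar with its pointers still at the white marks (horizontal distance between motor_head and grinder_bowl below 0.004 m and z of motor_head in the frame of grinder_bowl between 0.096 and 0.1035 m and angle between motor_head's own z axis and vertical below 0.06 rad and angle between the x axis of motor_head and the x axis of grinder_bowl, either way round below 0.2 rad and value of joint pulse_ring below 0.15 rad), for 0.1 s.
At the end, for the whole second after the job is handed in: the head sits home in the collar (flange within 3.5 mm of the collar's top, axis within 4 mm, upright within 3.5 degrees), turned clockwise to the green marks (35 degrees, give or take 10) with the pulse ring pushed round against its spring, held still there by the fingers (at least 2 N of contact) (horizontal distance between motor_head and grinder_bowl below 0.004 m and z of motor_head in the frame of grinder_bowl between 0.096 and 0.1035 m and angle between motor_head's own z axis and vertical below 0.06 rad and angle between the x axis of motor_head and the x axis of grinder_bowl, either way round between 0.44 and 0.78 rad and value of joint pulse_ring between 0.3 and 0.75 rad and angular speed of motor_head below 0.2 rad/s and contact force between the fingers and motor_head above 2 N); the arm keeps its last pose, push and grip.
It fails at once if the head was turned over the click into the lock (value of joint pulse_ring above 0.95 rad).
It fails at once if the lemon was disturbed (distance of lemon from where it was at the start of the episode above 0.03 m).
It fails at once if the garlic was disturbed (distance of garlic from where it was at the start of the episode above 0.03 m).
It fails at once if the salt shaker was disturbed (distance of salt_shaker from where it was at the start of the episode above 0.03 m).
It also fails if it takes over 45 s, if anything falls off the work surface, if the arm or the gripper's body presses on something with over 40 N, if the wrist force passes 120 N, or if a joint passes its speed limit or range.

## Robot

A 6-joint arm with a two-finger parallel gripper is mounted at the origin on the work surface; the furniture and walls round the work are solid. World frame = base frame: x ahead of the robot, y to its left, z up, the work surface at z = 0. Lengths are in mm, angles in rad, forces in N, time in s.
With the tool pointing down it reaches from about 350 to 975 mm from the base axis. Payload 7.1 kg.
Tool frame: the origin (TCP) lies on the mounting face of the last link; the fingertips stand 182 mm ahead of it and the grasp point (between the pads) lies 163 mm ahead of it (ctrl.tcp_to_tips is the distance from the TCP to the fingertips, in mm); z points along the fingers, y is the direction in which the jaws open and shut (so a half turn about z gives the same grasp; the last joint's range is limited). The gripper opens to 88 mm and grips with 3 to 60 N. Pads are 20 mm wide; open, the fingers measure 115 mm over their backs; the gripper's body (75 mm by 178 mm) begins 61 mm behind the grasp point.
Start: joints at [-0.019, 0.423, 1.63, -0, 1.089, -0.019], TCP at [624.985, 0.026, 404.675] pointing down, gripper open.
Joint ranges: [-3, 3], [-0.9, 2.11], [0.09, 2.58], [-1.31, 4.45], [0.11, 2.69], [-2.54, 2.54]. Speed limits (rad/s): [2.39, 2.39, 3.01, 3.14, 3.14, 3.14].

## Interface

Orientations are given as a rotation vector (axis times angle).
In Python, from workcell import ctrl gives the robot as it stands. The module is installed in compiled form; this text tells all that it offers.
- The arm moves only by the tool send_rows, never from a script. Its argument "commands" is a list of rows, each an object with "translation": the shift along the world's x, y, z normalised to -1 to 1, where 1 is 0.1 m, a list of three; "twist": the turn, a rotation vector about the world's x, y, z normalised to -1 to 1, where 1 is 0.5 rad, a list of three. A call has exactly 10 rows; each row is the pose to reach, as a shift and turn from the pose commanded when the call began; what a row does not reach only later rows make up. A row lasts 1/10 s, in which the tool goes at most 50 mm and 8.59 degrees, less where a joint would pass 70% of its speed; a pose out of reach is approached as far as the arm can. A call with a number of a shift or a turn outside -1 to 1 is refused whole. A call with a gripper value outside its range is refused whole. "grip" is the closure, from -1 (fully open) to 1 (shut), set as the call begins (left out, the last holds). The fingers move at their own pace and stop on an object; the grip force is fixed at half the most. Time passes only in rows, so rows that repeat a pose let the fingers close, or fill a call up. It gives the time, the measured TCP pose, the force and the opening at its end, in the units of the state.
- ctrl.get_obs(): the state, without advancing time (a new reading comes with each control period).
- ctrl.get_image(name): name is "scene" or "side" or "wrist"; returns a dict with "img" (400x640x3 uint8, red, green, blue), "intrinsics" (3x3 intrinsics, pixels), "cam_to_world" (4x4, takes a point from camera to world coordinates). Camera axes: x right, y down, z forward; pixel columns grow to the right and rows downward; lengths in mm; the calibration is good to about 2 mm. The wrist camera is an equidistant fisheye: a pixel r from the principal point sees the ray r / f radians off the axis. A picture is of the moment at which its call begins. There is no depth.
- ctrl.close_job(): hands the job in, once; it reports no verdict.
The state is a dict: "t": time; "qpos": joint angles; "qvel": joint speeds; "joint_torque": joint torques, N m; "ee_pos": TCP position; "orientation": TCP orientation; "ft_force": force on the tool from outside, world axes, zero at the start; "moment": the same for the moment, N m; "width": finger opening in mm.
Only numpy, scipy, OpenCV 4.12 (cv2) and the standard library are available. Lean on these libraries where they do the work, as an engineer would, in place of code of your own. Each camera call takes 0.05 s, during which the arm holds its last target. There are 200 camera calls.

## Working session

There is one attempt and no reset: what is moved stays moved. The work goes in short steps, Python scripts to look and compute and a tool call to move; the robot and the scene stay as the last step left them, time stands still between calls to the robot, and variables do not carry over. Pictures are saved under pics/ and viewed, about 8 in all and at most 12, crops included, and the job is handed in when it is done.

Besides the shell and the picture viewer there is one more tool, called after "Call:" as name([rows], argument=value, ...), one row to a line, values as JSON. send_rows: Moves the arm, as the interface text tells. Its arguments: {"type":"object","properties":{"commands":{"type":"array","items":{"type":"object","properties":{"translation":{"type":"array","items":{"type":"number"}},"twist":{"type":"array","items":{"type":"number"}}}}},"grip":{"type":"number"}},"required":["commands"]}

```bash
mkdir -p pics
cat > h.py <<'E'
import numpy as np,cv2
from workcell import ctrl
from scipy.spatial.transform import Rotation as R
def snap(n,f):
    d=ctrl.get_image(n); cv2.imwrite('pics/'+f+'.png',d['img'][:,:,::-1]); np.savez('pics/'+f+'.npz',**{k:np.array(d[k]) for k in('img','intrinsics','cam_to_world')}); return d
def load(f): return np.load('pics/'+f+'.npz')
def ray(d,p,fish=False):
    K=d['intrinsics'];T=d['cam_to_world'];x=(p[0]-K[0,2])/K[0,0];y=(p[1]-K[1,2])/K[1,1]
    if fish:
        r=np.hypot(x,y);v=np.array([np.sin(r)*x/max(r,1e-9),np.sin(r)*y/max(r,1e-9),np.cos(r)])
    else: v=np.array([x,y,1.])
    v=T[:3,:3]@v; return T[:3,3],v/np.linalg.norm(v)
def onz(d,p,z,fish=False):
    o,v=ray(d,p,fish); return o+v*(z-o[2])/v[2]
def proj(d,P,fish=False):
    K=d['intrinsics'];T=d['cam_to_world'];c=T[:3,:3].T@(np.asarray(P,float)-T[:3,3])
    if fish:
        r=np.hypot(c[0],c[1]);th=np.arctan2(r,c[2]);x,y=c[:2]/max(r,1e-9)*th
    else: x,y=c[:2]/c[2]
    return np.array([x*K[0,0]+K[0,2],y*K[1,1]+K[1,2]])
def tri(rs):
    A=np.zeros((3,3));b=np.zeros(3)
    for o,v in rs: M=np.eye(3)-np.outer(v,v);A+=M;b+=M@o
    return np.linalg.solve(A,b)
E
python3 - <<'E'
from h import *
ims=[snap(n,n+'0') for n in('scene','side','wrist')]
for d in ims: print(np.round(d['intrinsics'],1).tolist(),np.round(d['cam_to_world'],3).tolist())
print(ctrl.get_obs())
E
```

```text
[[510.7, 0.0, 321.8], [0.0, 510.7, 200.0], [0.0, 0.0, 1.0]] [[-0.821, -0.278, 0.499, -180.5], [-0.571, 0.361, -0.738, 923.098], [0.025, -0.89, -0.454, 713.856], [0.0, 0.0, 0.0, 1.0]]
[[373.6, 0.0, 318.8], [0.0, 373.6, 202.4], [0.0, 0.0, 1.0]] [[0.98, -0.093, 0.175, 333.188], [-0.198, -0.421, 0.885, -926.621], [-0.009, -0.902, -0.431, 498.329], [0.0, 0.0, 0.0, 1.0]]
[[309.7, 0.0, 320.5], [0.0, 309.7, 202.9], [0.0, 0.0, 1.0]] [[1.0, 0.0, -0.001, 624.628], [0.0, -0.968, -0.25, 68.317], [-0.001, 0.25, -0.968, 384.063], [0.0, 0.0, 0.0, 1.0]]
{'t': 0.15, 'qpos': array([-1.89852942e-02,  4.23655715e-01,  1.63047212e+00,  4.67130584e-05,
        1.08859657e+00, -1.89782585e-02]), 'qvel': array([-0.00030325, -0.00043821, -0.00274123,  0.0005244 ,  0.00018115,
       -0.00011992]), 'joint_torque': array([ 9.52650989e-04, -5.44981134e+01, -2.73919362e+01,  6.45430083e-02,
        2.04369903e-02, -3.19723256e-05]), 'ee_pos': array([6.24795739e+02, 4.40723572e-02, 4.04102772e+02]), 'orientation': array([-2.22087640e+00, -2.22081261e+00,  1.18583800e-03]), 'ft_force': array([-0.16155139,  0.25219   ,  0.2942744 ]), 'moment': array([0.02532121, 0.02335086, 0.00196605]), 'width': 88.01783516080864}
```

View pics/scene0.png

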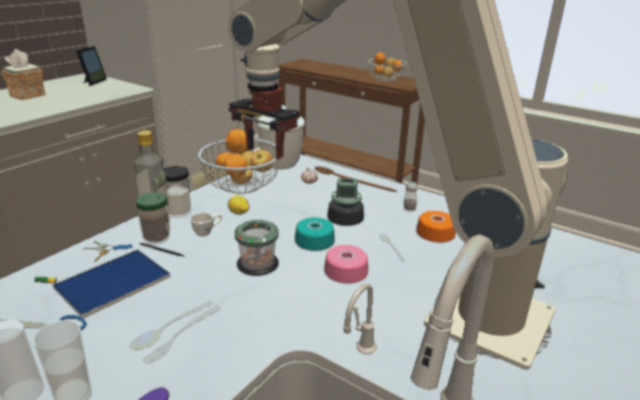

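View pics/side0.png

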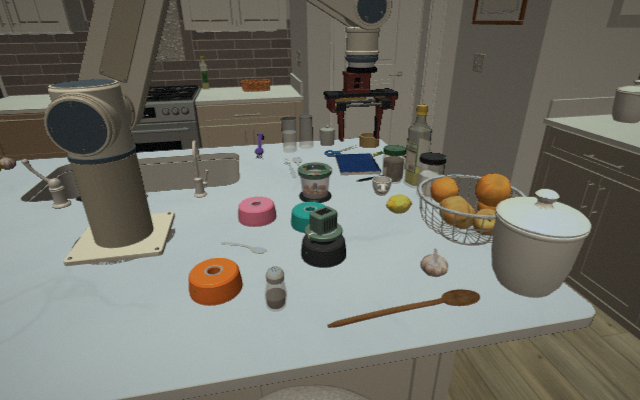

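View pics/wrist0.png

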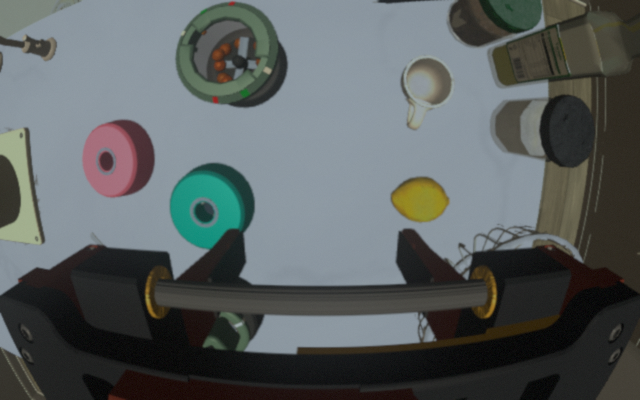

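Scene and side views show the head on its dark dock at scene (347,195) and side (323,228). The bowl is at scene (257,240) and side (315,180). In the wrist view the bowl collar is centred near (228,55), with a white mark at (268,70), and the head sits at the bottom near (232,325), half hidden by the gripper.

Run:
```python
from h import *
S,D,W=load('scene0'),load('side0'),load('wrist0')
for n,a,b in(('headtop',(347,183),(323,211)),('bowlrim',(257,231),(315,170)),('lemon',(238,204),(399,203)),('garlic',(309,175),(434,264)),('shaker',(410,195),(275,287))):
    print(n,tri([ray(S,a),ray(D,b)]).round())
hsv=cv2.cvtColor(W['img'],cv2.COLOR_RGB2HSV)
roi=np.zeros((400,640),np.uint8);roi[0:115,165:295]=1
g=W['img'].astype(int)
for n,m in(('green',(hsv[...,1]>150)&(hsv[...,0]>45)&(hsv[...,0]<80)),('red',(hsv[...,1]>150)&((hsv[...,0]<6)|(hsv[...,0]>174))),('white',(g.min(2)>170)),('sage',(hsv[...,0]>40)&(hsv[...,0]<80)&(hsv[...,1]>40))):
    k,l,s,c=cv2.connectedComponentsWithStats((m&(roi>0)).astype(np.uint8))
    print(n,[(s[i,4],c[i].round(1).tolist(),onz(W,c[i],97,True).round(1).tolist()) for i in range(1,k) if s[i,4]>4])
im=W['img'][0:130,150:310,::-1];cv2.imwrite('pics/c1.png',cv2.resize(im,None,fx=4.5,fy=4.5,interpolation=cv2.INTER_CUBIC))
```

```text
headtop [ 488. -184.  112.]
bowlrim [533. 140.  91.]
lemon [748. -20.  30.]
garlic [ 709. -314.   26.]
shaker [ 362. -347.   46.]
green [(np.int32(5), [203.4, 11.2], [509.6, 188.2, 97.0]), (np.int32(41), [244.5, 92.8], [553.6, 100.1, 97.0])]
red [(np.int32(11), [231.3, 3.1], [538.4, 193.0, 97.0]), (np.int32(25), [215.0, 99.4], [524.2, 95.7, 97.0])]
white []
sage [(np.int32(4470), [228.4, 53.6], [537.5, 139.7, 97.0])]
```

View pics/c1.png

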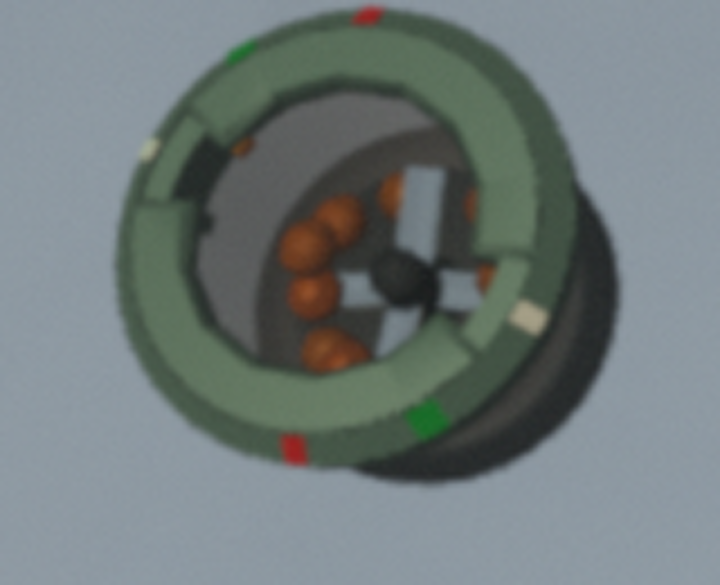

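Crop shows the collar clearly: white marks at about (267,70) and (183,33), green at (244.5,93) and (203,11), red at (215,99) and (231,3). From the mark midpoints, the bowl centre is about (531.5,144.3) and its x axis is at about -28.5°. Next I look at the head.

Call:
send_rows([
  {"translation": [-0.3,-0.5,0],"twist": [0,0,0]},
  {"translation": [-0.6,-1,0],"twist": [0,0,0]},
  {"translation": [-0.6,-1,0],"twist": [0,0,0]},
  {"translation": [-0.6,-1,0],"twist": [0,0,0]},
  {"translation": [-0.6,-1,0],"twist": [0,0,0]},
  {"translation": [-0.6,-1,0],"twist": [0,0,0]},
  {"translation": [-0.6,-1,0],"twist": [0,0,0]},
  {"translation": [-0.6,-1,0],"twist": [0,0,0]},
  {"translation": [-0.6,-1,0],"twist": [0,0,0]},
  {"translation": [-0.6,-1,0],"twist": [0,0,0]},
], grip=-1)

```text
t: 1.15
ee_pos: [565.1, -99.7, 404.6]
orientation: [-2.221, -2.222, -0.0]
ft_force: [0.1, -0.5, -0.0]
width: 87.8
```

Call:
send_rows([
  {"translation": [-0.3,-0.5,0],"twist": [0,0,0]},
  {"translation": [-0.6,-1,0],"twist": [0,0,0]},
  {"translation": [-0.6,-1,0],"twist": [0,0,0]},
  {"translation": [-0.6,-1,0],"twist": [0,0,0]},
  {"translation": [-0.6,-1,0],"twist": [0,0,0]},
  {"translation": [-0.6,-1,0],"twist": [0,0,0]},
  {"translation": [-0.6,-1,0],"twist": [0,0,0]},
  {"translation": [-0.6,-1,0],"twist": [0,0,0]},
  {"translation": [-0.6,-1,0],"twist": [0,0,0]},
  {"translation": [-0.6,-1,0],"twist": [0,0,0]},
])

```text
t: 2.15
ee_pos: [505.1, -199.7, 404.6]
orientation: [-2.221, -2.222, 0.0]
ft_force: [-0.3, 0.3, 0.2]
width: 88.0
```

Call:
send_rows([
  {"translation": [-0.1,-0.5,0],"twist": [0,0,0]},
  {"translation": [-0.1,-0.6,0],"twist": [0,0,0]},
  {"translation": [-0.1,-0.6,0],"twist": [0,0,0]},
  {"translation": [-0.1,-0.6,0],"twist": [0,0,0]},
  {"translation": [-0.1,-0.6,0],"twist": [0,0,0]},
  {"translation": [-0.1,-0.6,0],"twist": [0,0,0]},
  {"translation": [-0.1,-0.6,0],"twist": [0,0,0]},
  {"translation": [-0.1,-0.6,0],"twist": [0,0,0]},
  {"translation": [-0.1,-0.6,0],"twist": [0,0,0]},
  {"translation": [-0.1,-0.6,0],"twist": [0,0,0]},
])

```text
t: 3.15
ee_pos: [495.0, -259.9, 404.7]
orientation: [-2.221, -2.222, -0.0]
ft_force: [-1.3, 0.2, 0.4]
width: 87.6
```

Run:
```python
from h import *
W=snap('wrist','w1'); p=proj(W,[488,-184,112],True);print(p,ctrl.get_obs()['ee_pos'],ctrl.get_obs()['t'])
x,y=int(p[0]),int(p[1]);x0,y0=max(x-90,0),max(y-75,0)
print(x0,y0);cv2.imwrite('pics/c2.png',cv2.resize(W['img'][y0:y0+150,x0:x0+180,::-1],None,fx=4,fy=4,interpolation=cv2.INTER_CUBIC))
```

```text
[312.4780076  116.13476245] [ 495.01338417 -259.92741256  404.67473381] 3.2
222 41
```

View pics/c2.png

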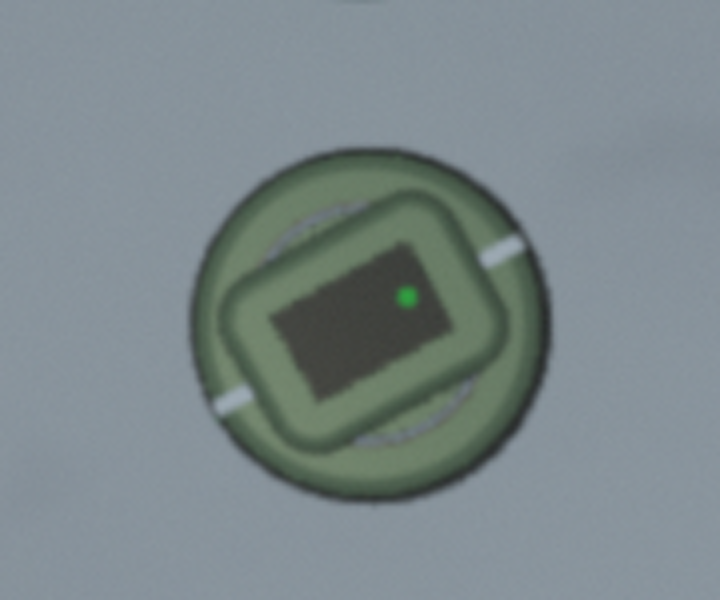

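The crop shows the head from above. The white pointers are at crop (502,250) and (233,401), and the dark label on the block top is centred at (362,322), divided by 4 plus (222,41) for image pixels.

Run:
```python
from h import *
W=load('w1');S=load('scene0');D=load('side0');f=lambda u,v:(222+(u+.5)/4-.5,41+(v+.5)/4-.5)
hsv=cv2.cvtColor(W['img'],cv2.COLOR_RGB2HSV)
m=((hsv[...,1]<60)&(hsv[...,2]<90)).astype(np.uint8);k,l,s,c=cv2.connectedComponentsWithStats(m)
lab=l[int(41+350/4),int(222+350/4)];cnt=cv2.findContours((l==lab).astype(np.uint8),0,1)[0][0];r=cv2.minAreaRect(cnt);print(s[lab,4],r)
print('label ctr z116',onz(W,r[0],116,True))
bp=cv2.boxPoints(r);q=np.array([onz(W,b,116,True)[:2] for b in bp]);e=[q[1]-q[0],q[2]-q[1]];print([(np.linalg.norm(v),np.degrees(np.arctan2(v[1],v[0]))) for v in e])
a=onz(W,f(502,250),72,True);b=onz(W,f(233,401),72,True);d=a-b;print('pointers',a,b,(a+b)/2,np.linalg.norm(d),np.degrees(np.arctan2(d[1],d[0])))
g=((hsv[...,0]>40)&(hsv[...,0]<85)&(hsv[...,1]>35)).astype(np.uint8);k,l,s,c=cv2.connectedComponentsWithStats(g);i=l[70,300] or 1+np.argmax(s[1:,4])
cnt=max(cv2.findContours((l==i).astype(np.uint8),0,1)[0],key=len);h=cv2.convexHull(cnt)[:,0]
P=np.array([onz(W,p,68,True)[:2] for p in h]);print('flange',s[i,4],cv2.minEnclosingCircle(P.astype(np.float32)))
t=tri([ray(W,r[0],True),ray(S,(347,181)),ray(D,(323,211))]);print('top tri',t)
```

```text
928 ((312.284423828125, 120.90074157714844), (24.88387107849121, 39.26277160644531), 60.75117111206055)
label ctr z116 [ 487.92832054 -188.24914947  116.        ]
[(np.float64(33.737824380497386), np.float64(29.187609383274836)), (np.float64(21.538817499648577), np.float64(-60.96169014498999))]
pointers [ 521.53853213 -169.4834971    72.        ] [ 453.95638692 -207.55319781   72.        ] [ 487.74745952 -188.51834745   72.        ] 77.56705784637094 29.39299770154816
flange 4525 ((487.49249267578125, -188.44898986816406), 44.80528259277344)
top tri [ 488.24081179 -188.05282102  115.43988806]
```

Pointers, label and flange circle agree: head at (487.8,-188.4), yaw 29.3°, top at z≈115.5. I turn the tool by -60.7° and go above it.

Call:
send_rows([
  {"translation": [-0.02,0.3,0],"twist": [0,0,-0.25]},
  {"translation": [-0.05,0.6,0],"twist": [0,0,-0.5]},
  {"translation": [-0.072,0.715,0],"twist": [0,0,-0.75]},
  {"translation": [-0.072,0.715,0],"twist": [0,0,-1]},
  {"translation": [-0.072,0.715,0],"twist": [0,0,-1]},
  {"translation": [-0.072,0.715,0],"twist": [0,0,-1]},
  {"translation": [-0.072,0.715,0],"twist": [0,0,-1]},
  {"translation": [-0.072,0.715,0],"twist": [0,0,-1]},
  {"translation": [-0.072,0.715,0],"twist": [0,0,-1]},
  {"translation": [-0.072,0.715,0],"twist": [0,0,-1]},
])

```text
t: 4.2
ee_pos: [487.8, -188.6, 404.6]
orientation: [-2.702, -1.603, 0.0]
ft_force: [-1.1, 0.8, 0.5]
width: 87.6
```

Call:
send_rows([
  {"translation": [0,0,-0.1],"twist": [0,0,-0.25]},
  {"translation": [0,0,-0.2],"twist": [0,0,-0.5]},
  {"translation": [0,0,-0.3],"twist": [0,0,-0.75]},
  {"translation": [0,0,-0.4],"twist": [0,0,-1]},
  {"translation": [0,0,-0.5],"twist": [0,0,-1]},
  {"translation": [0,0,-0.5],"twist": [0,0,-1]},
  {"translation": [0,0,-0.5],"twist": [0,0,-1]},
  {"translation": [0,0,-0.5],"twist": [0,0,-1]},
  {"translation": [0,0,-0.5],"twist": [0,0,-1]},
  {"translation": [0,0,-0.5],"twist": [0,0,-1]},
])

```text
t: 5.2
ee_pos: [487.9, -188.5, 355.1]
orientation: [3.014, 0.885, 0.001]
ft_force: [0.0, 0.8, -0.1]
width: 87.4
```

Run:
```python
from h import *
o=ctrl.get_obs();print(o['ee_pos'],o['qpos'],o['t']);y=R.from_rotvec(o['orientation']).as_matrix()[:,1];print(np.degrees(np.arctan2(y[1],y[0])))
```

```text
[ 487.90864871 -188.50111646  355.10323002] [-3.91431296e-01  3.42207589e-01  1.89330142e+00 -7.05810109e-06
  9.05259659e-01  6.08028571e-01] 5.2
-57.26459162861837
```

Call:
send_rows([
  {"translation": [0,0,-0.15],"twist": [0,0,-0.12]},
  {"translation": [0,0,-0.3],"twist": [0,0,-0.12]},
  {"translation": [0,0,-0.45],"twist": [0,0,-0.12]},
  {"translation": [0,0,-0.6],"twist": [0,0,-0.12]},
  {"translation": [0,0,-0.75],"twist": [0,0,-0.12]},
  {"translation": [0,0,-0.85],"twist": [0,0,-0.12]},
  {"translation": [0,0,-0.92],"twist": [0,0,-0.12]},
  {"translation": [0,0,-0.95],"twist": [0,0,-0.12]},
  {"translation": [0,0,-0.95],"twist": [0,0,-0.12]},
  {"translation": [0,0,-0.95],"twist": [0,0,-0.12]},
])

```text
t: 6.2
ee_pos: [488.0, -188.5, 260.1]
orientation: [3.039, 0.794, 0.001]
ft_force: [-0.3, 0.1, 0.1]
width: 87.6
```

Call:
send_rows([
  {"translation": [0,0,0],"twist": [0,0,0]},
  {"translation": [0,0,0],"twist": [0,0,0]},
  {"translation": [0,0,0],"twist": [0,0,0]},
  {"translation": [0,0,0],"twist": [0,0,0]},
  {"translation": [0,0,0],"twist": [0,0,0]},
  {"translation": [0,0,0],"twist": [0,0,0]},
  {"translation": [0,0,0],"twist": [0,0,0]},
  {"translation": [0,0,0],"twist": [0,0,0]},
  {"translation": [0,0,0],"twist": [0,0,0]},
  {"translation": [0,0,0],"twist": [0,0,0]},
], grip=1)

```text
t: 7.2
ee_pos: [487.8, -188.5, 259.7]
orientation: [3.04, 0.794, 0.0]
ft_force: [-0.6, -0.5, -0.4]
width: 43.9
```

Gripped (43.9 mm). Now straight up.

Call:
send_rows([
  {"translation": [0,0,0.03],"twist": [0,0,0]},
  {"translation": [0,0,0.06],"twist": [0,0,0]},
  {"translation": [0,0,0.12],"twist": [0,0,0]},
  {"translation": [0,0,0.2],"twist": [0,0,0]},
  {"translation": [0,0,0.3],"twist": [0,0,0]},
  {"translation": [0,0,0.45],"twist": [0,0,0]},
  {"translation": [0,0,0.6],"twist": [0,0,0]},
  {"translation": [0,0,0.8],"twist": [0,0,0]},
  {"translation": [0,0,1],"twist": [0,0,0]},
  {"translation": [0,0,1],"twist": [0,0,0]},
])

```text
t: 8.2
ee_pos: [488.6, -188.8, 362.9]
orientation: [3.036, 0.793, 0.008]
ft_force: [0.5, 0.7, -4.7]
width: 44.1
```

Run:
```python
from h import *
o=ctrl.get_obs();print(o['ee_pos'],o['ft_force'],o['width'],o['t'])
d=snap('side','s1');p=proj(d,[488,-188,200]).astype(int);x,y=p;cv2.imwrite('pics/c3.png',cv2.resize(d['img'][max(y-75,0):y+75,x-90:x+90,::-1],None,fx=4,fy=4,interpolation=cv2.INTER_CUBIC))
```

```text
[ 488.62638776 -188.78453658  362.94813391] [ 0.54733655  0.70826128 -4.71373013] 44.06158858581317 8.2
```

View pics/c3.png

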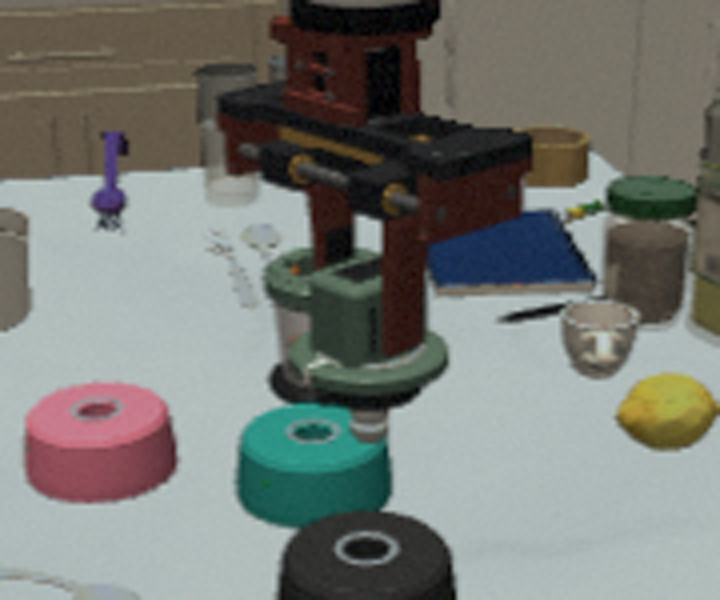

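The head is out of its dock and hangs upright in the fingers, with its plug at crop (368,425). I carry it to the bowl, raised 40 mm, turning +122° on the way.

Call:
send_rows([
  {"translation": [0,0,0.2],"twist": [0,0,0.1]},
  {"translation": [0,0,0.4],"twist": [0,0,0.3]},
  {"translation": [0.02,0.15,0.4],"twist": [0,0,0.5]},
  {"translation": [0.05,0.4,0.4],"twist": [0,0,0.7]},
  {"translation": [0.08,0.6,0.4],"twist": [0,0,0.9]},
  {"translation": [0.11,0.83,0.4],"twist": [0,0,1]},
  {"translation": [0.11,0.83,0.4],"twist": [0,0,1]},
  {"translation": [0.11,0.83,0.4],"twist": [0,0,1]},
  {"translation": [0.11,0.83,0.4],"twist": [0,0,1]},
  {"translation": [0.11,0.83,0.4],"twist": [0,0,1]},
])

```text
t: 9.25
ee_pos: [498.7, -106.1, 399.4]
orientation: [-2.75, -1.519, 0.001]
ft_force: [-0.1, 0.3, -4.3]
width: 43.9
```

Call:
send_rows([
  {"translation": [0.02,0.15,0],"twist": [0,0,0.15]},
  {"translation": [0.04,0.3,0],"twist": [0,0,0.35]},
  {"translation": [0.06,0.45,0],"twist": [0,0,0.55]},
  {"translation": [0.08,0.6,0],"twist": [0,0,0.75]},
  {"translation": [0.1,0.75,0],"twist": [0,0,0.9]},
  {"translation": [0.11,0.83,0],"twist": [0,0,1]},
  {"translation": [0.11,0.83,0],"twist": [0,0,1]},
  {"translation": [0.11,0.83,0],"twist": [0,0,1]},
  {"translation": [0.11,0.83,0],"twist": [0,0,1]},
  {"translation": [0.11,0.83,0],"twist": [0,0,1]},
])

```text
t: 10.25
ee_pos: [509.7, -23.0, 399.7]
orientation: [2.289, 2.152, -0.0]
ft_force: [-0.3, 0.0, -4.6]
width: 44.0
```

Call:
send_rows([
  {"translation": [0.02,0.15,0],"twist": [0,0,0.15]},
  {"translation": [0.04,0.3,0],"twist": [0,0,0.35]},
  {"translation": [0.06,0.45,0],"twist": [0,0,0.55]},
  {"translation": [0.08,0.6,0],"twist": [0,0,0.75]},
  {"translation": [0.1,0.75,0],"twist": [0,0,0.9]},
  {"translation": [0.11,0.83,0],"twist": [0,0,1]},
  {"translation": [0.11,0.83,0],"twist": [0,0,1]},
  {"translation": [0.11,0.83,0],"twist": [0,0,1]},
  {"translation": [0.11,0.83,0],"twist": [0,0,1]},
  {"translation": [0.11,0.83,0],"twist": [0,0,1]},
])

```text
t: 11.25
ee_pos: [520.7, 60.0, 399.7]
orientation: [-1.685, -2.651, 0.0]
ft_force: [-0.7, 0.2, -3.9]
width: 43.8
```

Call:
send_rows([
  {"translation": [0.02,0.15,0],"twist": [0,0,0.15]},
  {"translation": [0.04,0.3,0],"twist": [0,0,0.35]},
  {"translation": [0.06,0.45,0],"twist": [0,0,0.55]},
  {"translation": [0.08,0.6,0],"twist": [0,0,0.75]},
  {"translation": [0.1,0.75,0],"twist": [0,0,0.9]},
  {"translation": [0.11,0.83,0],"twist": [0,0,1]},
  {"translation": [0.11,0.83,0],"twist": [0,0,1]},
  {"translation": [0.11,0.83,0],"twist": [0,0,1]},
  {"translation": [0.11,0.83,0],"twist": [0,0,1]},
  {"translation": [0.11,0.83,0],"twist": [0,0,1]},
])

```text
t: 12.25
ee_pos: [531.7, 143.0, 399.7]
orientation: [-0.977, -2.986, 0.0]
ft_force: [-0.0, 0.4, -4.9]
width: 43.9
```

Run:
```python
from h import *
o=ctrl.get_obs();print(o['ee_pos'],o['t']);y=R.from_rotvec(o['orientation']).as_matrix()[:,1];print(np.degrees(np.arctan2(y[1],y[0])))
d=snap('wrist','w2')
```

```text
[531.74925976 142.98935993 399.68429302] 12.25
53.77981704717617
```

View pics/w2.png

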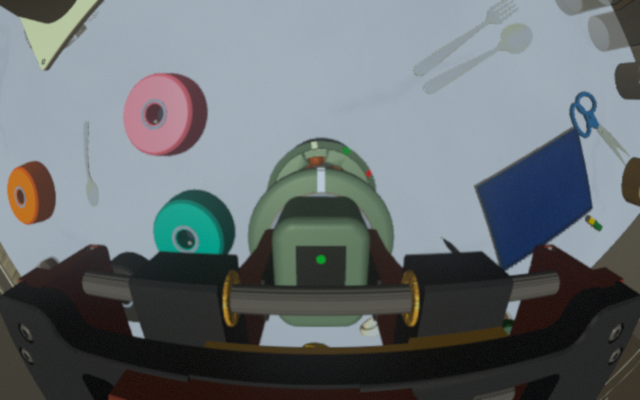

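The wrist view shows the head over the collar: its pointer at (321,180), collar white mark at (314,146), green at (345,150), red at (369,174). I check these against predictions.

Run:
```python
from h import *
W=load('w2');c=np.array([531.5,144.3])
hsv=cv2.cvtColor(W['img'],cv2.COLOR_RGB2HSV);g=W['img'].astype(int)
def bl(m,x0,x1,y0,y1):
    M=np.zeros((400,640),np.uint8);M[y0:y1,x0:x1]=m[y0:y1,x0:x1];k,l,s,cc=cv2.connectedComponentsWithStats(M);return [(int(s[i,4]),cc[i].round(1)) for i in range(1,k) if s[i,4]>5]
G=bl((hsv[...,1]>140)&(hsv[...,0]>45)&(hsv[...,0]<80),330,360,140,160);Rd=bl((hsv[...,1]>140)&((hsv[...,0]<6)|(hsv[...,0]>174)),355,385,160,185)
Wh=bl((hsv[...,1]<40)&(hsv[...,2]>140),305,325,140,152);Pt=bl((hsv[...,1]<40)&(hsv[...,2]>140),310,332,163,197)
for n,b,a in(('g',G,116.5),('r',Rd,81.5),('w',Wh,151.5)):
    e=[c[0]+49*np.cos(np.radians(a)),c[1]+49*np.sin(np.radians(a)),97]
    print(n,b,'pred',proj(W,e,True).round(1),[(onz(W,q[1],97,True)-e).round(1) for q in b])
a=np.radians(143.78);t=ctrl.get_obs()['ee_pos'];
hp=lambda r,z:proj(W,[t[0]+r*np.cos(a),t[1]+r*np.sin(a),z],True).round(1)
print('ptr',Pt);z0=t[2]-197.7
for dz in(0,-2,-4): print(dz,'ends',hp(29,z0+10+dz),hp(44,z0+10+dz),'topctr',hp(0,z0+54+dz))
m=((hsv[...,2]<75)&(hsv[...,1]<90));print(bl(m,290,352,240,287))
```

```text
g [(38, array([345.9, 150.4]))] pred [345.9 150.7] [array([-0.2,  0.2,  0. ])]
r [(21, array([367.9, 173.4]))] pred [367.9 173.2] [array([ 0.2, -0.1,  0. ])]
w [(35, array([313.8, 144.7]))] pred [314.  145.1] [array([-0.4,  0. ,  0. ])]
ptr [(233, array([320.6, 180.4])), (8, array([320.5, 194. ]))]
0 ends [320.  195.7] [320. 169.] topctr [319.9 280.6]
-2 ends [320.1 194.9] [320.  168.5] topctr [319.9 278.5]
-4 ends [320.1 194.1] [320.1 168. ] topctr [319.9 276.5]
[(1936, array([320.5, 266.3]))]
```

Marks agree to within 0.4 mm. I align and descend to just above the collar.

Call:
send_rows([
  {"translation": [-0.002,0.014,0],"twist": [0,0,0.15]},
  {"translation": [-0.002,0.014,0],"twist": [0,0,0.269]},
  {"translation": [-0.002,0.014,-0.1],"twist": [0,0,0.269]},
  {"translation": [-0.002,0.014,-0.25],"twist": [0,0,0.269]},
  {"translation": [-0.002,0.014,-0.4],"twist": [0,0,0.269]},
  {"translation": [-0.002,0.014,-0.55],"twist": [0,0,0.269]},
  {"translation": [-0.002,0.014,-0.68],"twist": [0,0,0.269]},
  {"translation": [-0.002,0.014,-0.78],"twist": [0,0,0.269]},
  {"translation": [-0.002,0.014,-0.8],"twist": [0,0,0.269]},
  {"translation": [-0.002,0.014,-0.8],"twist": [0,0,0.269]},
])

```text
t: 13.3
ee_pos: [531.6, 144.9, 319.3]
orientation: [-0.772, -3.045, 0.0]
ft_force: [0.1, -0.2, -4.7]
width: 43.6
```

Call:
send_rows([
  {"translation": [0,0,-0.03],"twist": [0,0,0]},
  {"translation": [0,0,-0.06],"twist": [0,0,0]},
  {"translation": [0,0,-0.09],"twist": [0,0,0]},
  {"translation": [0,0,-0.12],"twist": [0,0,0]},
  {"translation": [0,0,-0.14],"twist": [0,0,0]},
  {"translation": [0,0,-0.16],"twist": [0,0,0]},
  {"translation": [0,0,-0.17],"twist": [0,0,0]},
  {"translation": [0,0,-0.18],"twist": [0,0,0]},
  {"translation": [0,0,-0.18],"twist": [0,0,0]},
  {"translation": [0,0,-0.18],"twist": [0,0,0]},
])

```text
t: 14.3
ee_pos: [531.6, 144.9, 301.7]
orientation: [0.772, 3.045, 0.0]
ft_force: [-0.0, 0.0, -4.6]
width: 43.8
```

No contact force below lug level, so the lugs have entered the slots. Last millimetres slowly.

Call:
send_rows([
  {"translation": [0,-0.003,-0.01],"twist": [0,0,0]},
  {"translation": [0,-0.003,-0.02],"twist": [0,0,0]},
  {"translation": [0,-0.003,-0.025],"twist": [0,0,0]},
  {"translation": [0,-0.003,-0.03],"twist": [0,0,0]},
  {"translation": [0,-0.003,-0.035],"twist": [0,0,0]},
  {"translation": [0,-0.003,-0.04],"twist": [0,0,0]},
  {"translation": [0,-0.003,-0.04],"twist": [0,0,0]},
  {"translation": [0,-0.003,-0.04],"twist": [0,0,0]},
  {"translation": [0,-0.003,-0.04],"twist": [0,0,0]},
  {"translation": [0,-0.003,-0.04],"twist": [0,0,0]},
])

```text
t: 15.3
ee_pos: [531.6, 144.6, 297.7]
orientation: [0.772, 3.045, 0.0]
ft_force: [0.7, -1.1, -3.7]
width: 43.6
```

Run:
```python
from h import *
o=ctrl.get_obs();print(o['ee_pos'],o['ft_force'],o['moment'],o['t'])
d=snap('side','s2');w=snap('wrist','w3')
a=d['img'][120:215,260:370,::-1];b=w['img'][110:300,220:420,::-1]
cv2.imwrite('pics/c4.png',np.hstack([cv2.resize(a,(440,380),interpolation=2),cv2.resize(b,(400,380),interpolation=2)])[:,:800])
```

```text
[531.6097676  144.63209123 297.72535279] [ 0.65409332 -1.07207732 -3.66748117] [ 0.07070831 -0.08908436 -0.00835274] 15.3
```

View pics/c4.png

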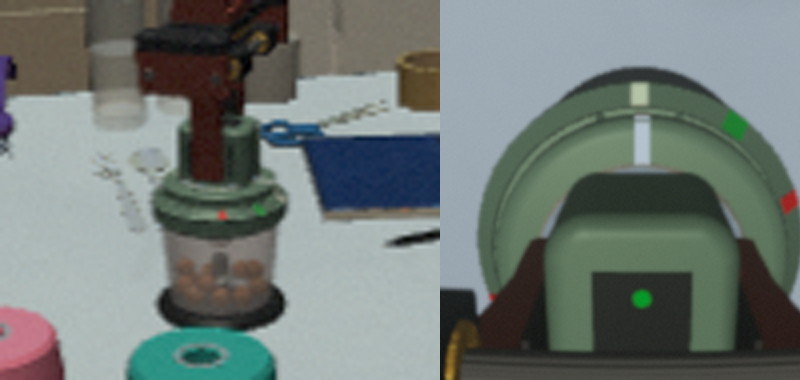

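The head sits in the collar, pointer (641,140) in line with the white mark (640,95). A slight press of 1.5 mm confirms the seat.

Call:
send_rows([
  {"translation": [0,0,-0.005],"twist": [0,0,0]},
  {"translation": [0,0,-0.01],"twist": [0,0,0]},
  {"translation": [0,0,-0.015],"twist": [0,0,0]},
  {"translation": [0,0,-0.015],"twist": [0,0,0]},
  {"translation": [0,0,-0.015],"twist": [0,0,0]},
  {"translation": [0,0,-0.015],"twist": [0,0,0]},
  {"translation": [0,0,-0.015],"twist": [0,0,0]},
  {"translation": [0,0,-0.015],"twist": [0,0,0]},
  {"translation": [0,0,-0.015],"twist": [0,0,0]},
  {"translation": [0,0,-0.015],"twist": [0,0,0]},
])

```text
t: 16.4
ee_pos: [531.7, 144.7, 297.7]
orientation: [0.771, 3.045, 0.0]
ft_force: [-4.3, -0.9, 11.9]
width: 44.0
```

Seated on the collar (16 N push-back, no further descent). I ease the press and twist clockwise.

Call:
send_rows([
  {"translation": [0,0,0.012],"twist": [0,0,0]},
  {"translation": [0,0,0.012],"twist": [0,0,-0.1]},
  {"translation": [0,0,0.012],"twist": [0,0,-0.2]},
  {"translation": [0,0,0.012],"twist": [0,0,-0.35]},
  {"translation": [0,0,0.012],"twist": [0,0,-0.5]},
  {"translation": [0,0,0.012],"twist": [0,0,-0.65]},
  {"translation": [0,0,0.012],"twist": [0,0,-0.8]},
  {"translation": [0,0,0.012],"twist": [0,0,-0.9]},
  {"translation": [0,0,0.012],"twist": [0,0,-1]},
  {"translation": [0,0,0.012],"twist": [0,0,-1]},
])

```text
t: 17.4
ee_pos: [531.6, 144.4, 297.7]
orientation: [1.501, 2.76, -0.001]
ft_force: [-1.6, -4.0, 4.0]
width: 43.5
```

Call:
send_rows([
  {"translation": [0,0,0],"twist": [0,0,-0.06]},
  {"translation": [0,0,0],"twist": [0,0,-0.12]},
  {"translation": [0,0,0],"twist": [0,0,-0.18]},
  {"translation": [0,0,0],"twist": [0,0,-0.22]},
  {"translation": [0,0,0],"twist": [0,0,-0.22]},
  {"translation": [0,0,0],"twist": [0,0,-0.22]},
  {"translation": [0,0,0],"twist": [0,0,-0.22]},
  {"translation": [0,0,0],"twist": [0,0,-0.22]},
  {"translation": [0,0,0],"twist": [0,0,-0.22]},
  {"translation": [0,0,0],"twist": [0,0,-0.22]},
])

```text
t: 18.4
ee_pos: [531.6, 144.5, 297.7]
orientation: [1.651, 2.673, -0.0]
ft_force: [-2.7, -3.3, 5.2]
width: 43.8
```

Run:
```python
from h import *
o=ctrl.get_obs();y=R.from_rotvec(o['orientation']).as_matrix()[:,1];print(o['ee_pos'],np.degrees(np.arctan2(y[1],y[0])),o['ft_force'],o['moment'],o['width'],o['t'])
w=snap('wrist','w4')
hsv=cv2.cvtColor(w['img'],cv2.COLOR_RGB2HSV);c=np.array([531.5,144.3])
def bl(m,x0,x1,y0,y1,z):
    M=np.zeros((400,640),np.uint8);M[y0:y1,x0:x1]=m[y0:y1,x0:x1];k,l,s,cc=cv2.connectedComponentsWithStats(M)
    for i in range(1,k):
        if s[i,4]>5:
            p=onz(w,cc[i],z,True)[:2]-c;print(int(s[i,4]),cc[i].round(1),'az',np.degrees(np.arctan2(p[1],p[0])).round(1),'r',np.hypot(*p).round(1))
print('green');bl((hsv[...,1]>140)&(hsv[...,0]>45)&(hsv[...,0]<80),230,420,120,230,97)
print('pointer');bl((hsv[...,1]<45)&(hsv[...,2]>140),305,340,160,200,110)
cv2.imwrite('pics/c5.png',cv2.resize(w['img'][110:300,220:420,::-1],(800,600),interpolation=2)[:,:])
```

```text
[531.58511231 144.45172134 297.67140227] 26.601358423117876 [-2.69810124 -3.2681067   5.23993728] [-0.49777064  0.37642222  0.20310841] 43.78500172808181 18.4
green
125 [320.2 157.1] az 116.5 r 49.3
pointer
227 [320.4 180.7] az 116.3 r 37.7
```

View pics/c5.png

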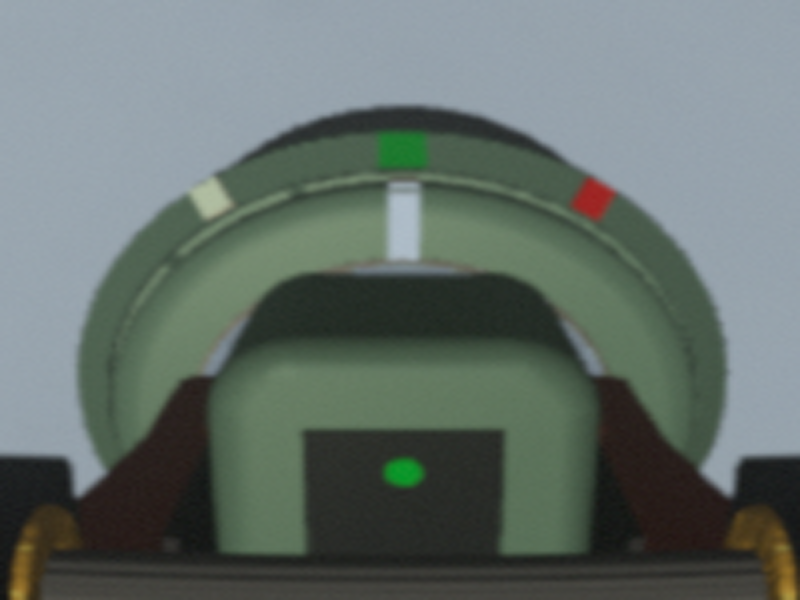

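The pointer at (403,222) stands at the green mark (402,150). The wrist moment of 0.20 N m fits the ring's spring, and the grip is holding, so I hand in.

```bash
python3 -c "
from h import *
ctrl.close_job()"
```

```text
the job is handed in; nothing more can be done
```

The motor head is in the bowl's collar, turned clockwise to the green pulse marks and held there by the gripper. I handed the job in at about 18.4 s; no verdict is reported.

- **Seating:** I pulled the head straight up out of the dock and lowered it with its pointers on the white marks. A light press met about 16 N of push-back with no further descent, so it sits fully home.
- **Twist:** I turned it about 35° clockwise. In the last wrist image the pointer is at azimuth 116.3° and the green mark at 116.5°. The wrist moment is 0.20 N m, a little under the 0.25 N m you give for the spring there, and the head never reached the red marks.
- **Grip:** The finger opening is 43.8 mm on the 44 mm block, and the tool axis is within 0.2 mm of the bowl's measured axis.
- **Bystanders:** The arm's path kept well clear of the lemon, garlic and salt shaker. I took no final picture of them.

No check failed or disagreed by more than that difference in moment.

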